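Snap the canister lid shut all round

TASK

The lid of the steel canister is on but not snapped down. Press its four green rim sections down one at a time until each clicks shut and stays down, starting at the one with the yellow tab and going round clockwise as seen from above. Only press: do not lift or tip the canister or shove it away from its place, and leave the jug, the saucers and the spoon rest where they stand.

Things in the scene. Friction and masses are not known exactly. Their poses are not given: they have to be found in the camera images.
- canister: Loose steel canister, 150 mm in diameter, 0.7 to 1 kg, upright; origin at the centre of its underside, x towards the middle of lid section 1. Its snap-fit lid has a fixed white middle panel (radius 50 mm, top at 112 mm) ringed by four green rim sections (78 degree arcs, radius 52 to 77 mm, all raised at the start) parted by fixed white ribs 9 mm wide (top at 111 mm).
- section1 (a joint): Travel of green lid section 1 in metres: 0 raised, 0.008 clicked shut. The section with a yellow mark and a yellow thumb tab sticking out 16 mm. Slides straight down; resists with about 7 N at first, pops back up if let go before half-way, past half-way snaps down to a hard stop and stays.
- section1_top (a point): point on the flat top face of lid section 1, in the middle of its arc, 65 mm from the lid's axis; it sinks with the section. 122 mm above the counter when raised, 114 mm when shut.
- section2 (a joint): Travel of green lid section 2 in metres: 0 raised, 0.008 clicked shut. Next clockwise from section 1 (towards the canister's -y). Slides straight down; resists with about 7 N at first, pops back up if let go before half-way, past half-way snaps down to a hard stop and stays.
- section2_top (a point): point on the flat top face of lid section 2, in the middle of its arc, 65 mm from the lid's axis; it sinks with the section. 122 mm above the counter when raised, 114 mm when shut.
- section3 (a joint): Travel of green lid section 3 in metres: 0 raised, 0.008 clicked shut. Opposite section 1. Slides straight down; resists with about 7 N at first, pops back up if let go before half-way, past half-way snaps down to a hard stop and stays.
- section3_top (a point): point on the flat top face of lid section 3, in the middle of its arc, 65 mm from the lid's axis; it sinks with the section. 122 mm above the counter when raised, 114 mm when shut.
- section4 (a joint): Travel of green lid section 4 in metres: 0 raised, 0.008 clicked shut. Last one clockwise (towards the canister's +y). Slides straight down; resists with about 7 N at first, pops back up if let go before half-way, past half-way snaps down to a hard stop and stays.
- section4_top (a point): point on the flat top face of lid section 4, in the middle of its arc, 65 mm from the lid's axis; it sinks with the section. 122 mm above the counter when raised, 114 mm when shut.
- jug: Brass-coloured aluminium jug, 104 mm in diameter, 150 mm tall, handle towards its +y reaching 76 mm from the axis; origin at the centre of its underside. Bystander.
- saucer_blue: Blue ceramic saucer, 136 mm in diameter, 20 mm high; origin at the centre of its underside. Bystander.
- saucer_white: White ceramic saucer, 136 mm in diameter, 20 mm high; origin at the centre of its underside. Bystander.
- spoon_rest: Wooden spoon rest, a shallow tray 85 mm (x) by 150 mm (y), 16 mm high; origin at the centre of its underside. Bystander.

How it is judged:
On the way, in this order (a step that is already met when the one before it is completed fails the run):
1. the section with the yellow tab is clicked shut (value of joint section1 above 0.0065 m), for 0.2 s.
2. the next section clockwise is clicked shut (value of joint section2 above 0.0065 m), for 0.2 s.
3. the third section is clicked shut (value of joint section3 above 0.0065 m), for 0.2 s.
4. the last section is clicked shut (value of joint section4 above 0.0065 m), for 0.2 s.
At the end, for the whole second after the job is handed in: All four lid sections are shut (pressed at least 6.5 of 8 mm), the canister stands upright (within 0.05 rad) and at rest within 40 mm of where it started, and the jug, saucers and spoon rest are within 20 mm of where they started (value of joint each of section1, section2, section3, section4 above 0.0065 m and angle between canister's own z axis and vertical below 0.05 rad and distance of canister from where it was at the start of the episode below 0.04 m and linear speed of canister below 0.02 m/s and distance of each of jug, saucer_blue, saucer_white, spoon_rest from where it was at the start of the episode below 0.02 m); the robot touches nothing.
It fails at once if the canister is lifted more than 10 mm (height (world z) of canister above 0.01 m).
It fails at once if the canister is tipped more than 0.2 rad (angle between canister's own z axis and vertical above 0.2 rad).
It fails at once if the canister is shoved more than 40 mm from its place (distance of canister from where it was at the start of the episode above 0.04 m).
It fails at once if the jug, a saucer or the spoon rest is moved or lifted more than 20 mm (distance of any of jug, saucer_blue, saucer_white, spoon_rest from where it was at the start of the episode above 0.02 m).
It also fails if it takes over 48 s, if anything falls off the work surface, if the arm or the gripper's body presses on something with over 40 N, if the wrist force passes 120 N, or if a joint passes its speed limit or range.

ROBOT

A 6-joint arm with a two-finger parallel gripper is mounted at the origin on the work surface. World frame = base frame: x ahead of the robot, y to its left, z up, the work surface at z = 0. Lengths are in m, angles in rad, forces in N, time in s.
With the tool pointing down it reaches from about 0.4 to 0.825 m from the base axis. Payload 7 kg.
Tool frame: the origin (TCP) lies on the mounting face of the last link; the fingertips stand 178 mm ahead of it and the grasp point (between the pads) lies 159 mm ahead of it; z points along the fingers, y is the direction in which the jaws open and shut (so a half turn about z gives the same grasp; the last joint's range is limited). The gripper opens to 88 mm and grips with 3 to 60 N. Pads are 19 mm wide; open, the fingers measure 130 mm over their backs; the gripper's body (78 mm by 193 mm) begins 47 mm behind the grasp point.
Start: joints at [1.442, 0.359, 0.012, 0, -1.224, -0.288], TCP at [0.273, 0.617, 0.405] pointing down, gripper open.
Joint ranges: [-3.07, 3.07], [-1.43, 2.12], [-1.02, 1.25], [-3.03, 1.67], [-3.05, -0], [-3.03, 3.03]. Speed limits (rad/s): [2.39, 2.39, 3.01, 3.14, 3.14, 3.14].

INTERFACE

Orientations are given as [roll, pitch, yaw] about the fixed x, y, z axes, in that order (R = Rz(yaw) Ry(pitch) Rx(roll)).
In Python, from station import * gives the robot as it stands.
- The arm moves only by the tool arm_command, never from a script. Its argument "targets" is a list of rows, each a list of 3 entries, a list of its own where there are three numbers: the turn, a rotation vector about the world's x, y, z in rad, then the shift along the world's x, y, z in mm, then the closure, from 0 (fully open) to 1 (shut). In form: [[[wx, wy, wz], [tx, ty, tz], fingers], ...]. A call has 1 to 8 rows; each row shifts and turns the commanded pose from where the row before left it; what a row does not reach is not made up. A row lasts 1/10 s, in which the tool goes at most 50 mm and 8.59 degrees, less where a joint would pass 70% of its speed; a pose out of reach is approached as far as the arm can. A call with a gripper value outside its range is refused whole. The fingers move at their own pace and stop on an object; "squeeze" is the grip in N (left out, the last holds). Time passes only in rows, so rows that do not move let the fingers close. It gives the time, the measured TCP pose, the force and the opening at its end, in the units of the state.
- get_state(): the state, without advancing time (a new reading comes with each control period).
- grab_frame(name): name is "scene" or "top"; returns (picture, depth): 420x560x3 uint8, red, green, blue; 420x560 float32, m along the optical axis (not along the pixel's ray), 0 where there is no reading.
- camera_params(name): a dict with "mtx" (3x3 intrinsics, pixels), "k1" (the pictures are not rectified: a ray, as slopes to the right and down, at radius r is drawn at 1 + k1 r^2 times it, then the intrinsics apply), "eye" and "orientation" of the camera in the world. Camera axes: x right, y down, z forward; pixel columns grow to the right and rows downward; lengths in m; the calibration is good to about 2 mm. A picture is of the moment at which its call begins. camera_params takes no time and is no camera call.
- job_done(): hands the job in, once; it reports no verdict.
The state is a dict: "t": time; "q": joint angles; "qd": joint speeds; "joint_efforts": joint torques, N m; "eef_pos": TCP position; "ee_rot": TCP orientation; "force": force on the tool from outside, world axes, zero at the start; "moment": the same for the moment, N m; "width": finger opening in m.
Only numpy, scipy, OpenCV 4.12 (cv2) and the standard library are available. Lean on these libraries where they do the work, as an engineer would, in place of code of your own. Each camera call takes 0.05 s, during which the arm holds its last target.

## Working session

There is one attempt and no reset: what is moved stays moved. The work goes in short steps, Python scripts to look and compute and a tool call to move; the robot and the scene stay as the last step left them, time stands still between calls to the robot, and variables do not carry over. Pictures are saved under pics/ and viewed, and the job is handed in when it is done.

Besides the shell and the picture viewer there is one more tool, called after "Request:" as name(argument=value, ...), one argument or row to a line, values as JSON. arm_command: Moves the arm, as the interface text tells. Its arguments: {"type":"object","properties":{"targets":{"type":"array"},"squeeze":{"type":"number"}},"required":["targets"]}

```bash
mkdir -p pics; ls; python3 - <<'E'
from station import *
import cv2,numpy as np
for n in("scene","top"):
    p,d=grab_frame(n); cv2.imwrite(f"pics/{n}0.png",p[:,:,::-1]); np.savez(f"{n}0.npz",p=p,d=d); print(n,camera_params(n))
s=get_state();print(s)
E
```

```text
pics
scene {'mtx': array([[444.23097478,   0.        , 277.95354102],
       [  0.        , 444.23097478, 204.66272635],
       [  0.        ,   0.        ,   1.        ]]), 'k1': 0.04811042762854138, 'eye': array([ 1.23923123, -0.31073936,  0.67868011]), 'orientation': array([-2.21438471, -0.01797854,  1.00032005])}
top {'mtx': array([[431.57982563,   0.        , 286.92626361],
       [  0.        , 431.57982563, 207.9742632 ],
       [  0.        ,   0.        ,   1.        ]]), 'k1': -0.13620796585110112, 'eye': array([0.48413169, 0.0759007 , 0.96790256]), 'orientation': array([-2.99947867, -0.0072453 , -1.54666421])}
{'t': 0.1, 'q': array([ 1.44206100e+00,  3.59317427e-01,  1.11579100e-02, -2.65675526e-04,
       -1.22413390e+00, -2.88065057e-01]), 'qd': array([ 0.00028284, -0.00075879,  0.00136565,  0.00354721,  0.00014929,
       -0.00060575]), 'joint_efforts': array([-1.55193175e-03, -5.84165168e+01,  2.93751329e+01,  7.01565877e+00,
        1.01446323e-02, -4.79918594e-05]), 'eef_pos': array([0.27322675, 0.61704126, 0.40382575]), 'ee_rot': array([ 3.14008629e+00, -1.85877164e-04, -4.16890695e-01]), 'force': array([ 0.73505976,  0.19588485, -0.50778955]), 'moment': array([ 0.0148899 , -0.02818593, -0.0331055 ]), 'width': 0.08816181923029938}
```

View pics/scene0.png

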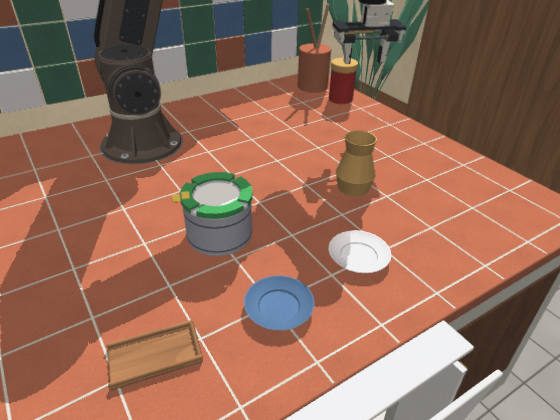

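View pics/top0.png

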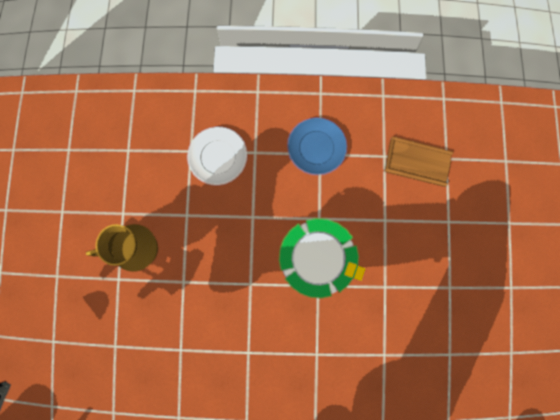

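The top view shows the green ring centred near (319,258), the yellow tab at (357,271), the jug near (115,245), the saucers at (217,156) and (318,146), and the spoon rest at (420,160). Next I'll turn these into positions.

```bash
cat > h.py <<'E'
import numpy as np,cv2
from scipy.spatial.transform import Rotation as R
from station import *
def rays(n,uv):
    c=camera_params(n);K=c['mtx'];k=c['k1']
    uv=np.asarray(uv,float).reshape(-1,2)
    xy=cv2.undistortPoints(uv.reshape(-1,1,2),K,np.array([k,0,0,0.])).reshape(-1,2)
    d=np.c_[xy,np.ones(len(xy))]@R.from_euler('xyz',c['orientation']).as_matrix().T
    return c['eye'],d
def plane(n,uv,z):
    e,d=rays(n,uv); return e+d*((z-e[2])/d[:,2])[:,None]
def depthpts(n,uv,dep):
    e,d=rays(n,uv); return e+d*np.asarray(dep).reshape(-1,1)
def mask(p,lo,hi):
    return cv2.inRange(cv2.cvtColor(p,cv2.COLOR_RGB2HSV),np.array(lo),np.array(hi))
def big(m):
    n,l,s,c=cv2.connectedComponentsWithStats(m); i=1+np.argmax(s[1:,4]); return (l==i)
G=([50,120,50],[75,255,255]);Y=([22,150,120],[32,255,255])
E
python3 - <<'E'
from h import *
for n in("top","scene"):
    f=np.load(n+"0.npz");p,d=f['p'],f['d']
    g=mask(p,*G); 
    v,u=np.nonzero(g); uv=np.c_[u,v]; P=depthpts(n,uv,d[v,u]); print(n,len(u),'z pct',np.percentile(P[:,2],[5,25,50,75,95]))
    ok=abs(P[:,2]-.122)<.006; Q=plane(n,uv[ok],.122)[:,:2]
    c,r=cv2.minEnclosingCircle(Q.astype(np.float32)*1000); print('circle',c,r)
    y=mask(p,*Y); x0=(280,200,400,320) if n=="top" else (160,180,200,210)
    m=np.zeros_like(y);m[x0[1]:x0[3],x0[0]:x0[2]]=y[x0[1]:x0[3],x0[0]:x0[2]]
    v,u=np.nonzero(m);Py=depthpts(n,np.c_[u,v],d[v,u]);print('yellow',len(u),Py.mean(0),'z',np.percentile(Py[:,2],[5,50,95]))
    c=np.array(c)/1000; w=Py[:,:2]-c; print('ang',np.degrees(np.arctan2(*w.mean(0)[::-1])),'r',np.percentile(np.hypot(*w.T),[0,50,100]))
    # ribs gap angles
    a=np.degrees(np.arctan2(*(Q-c).T[::-1]))%360; rr=np.hypot(*(Q-c).T)
    h,_=np.histogram(a[(rr>.054)&(rr<.075)],bins=72,range=(0,360)); print(h)
# others
f=np.load("top0.npz");p,d=f['p'],f['d']
for nm,x,z in(("jug",(115,245),.15),("white",(217,156),.02),("blue",(318,146),.02),("rest",(420,160),.016)): print(nm,plane("top",x,z))
E
```

```text
top 2026 z pct [0.12042228 0.12189648 0.12283727 0.12378156 0.12535563]
circle (509.75335693359375, 8.738934516906738) 77.12151336669922
yellow 213 [ 0.48356969 -0.06031498  0.11992867] z [0.11806763 0.12169997 0.12511694]
ang -110.76558434602278 r [0.05826003 0.07427697 0.09953363]
[25 30 30 28  5  0 22 29 29 32 30 33 31 30 31 31 32 30 30 27 33 30  3  0
 13 32 30 34 30 30 29 34 31 29 32 26 32 32 31 26  0  0 24 31 34 31 31 18
  5  3  3  4 15 36 28 32 29 24  0  0 23 31 28 31 30 29 29 31 30 30 30 31]
scene 1313 z pct [0.11283546 0.12045771 0.1217815  0.12263064 0.12380865]
circle (514.8212890625, 8.276869773864746) 79.70915985107422
yellow 80 [ 0.48686591 -0.06152429  0.12118926] z [0.1180581  0.1214581  0.12411733]
ang -111.82610803595038 r [0.0599452  0.07280427 0.09034   ]
[16 17 17 17  7  2 15 14 15 13 18 11 18 13 14 15 13 15 13 12 14 13  8  1
  9 11 13 12 12 13 14 12 12 13 14 13 13 14 13 15  3  5 15 14 16 14  6  4
  1  1  2  4 15 16 14 18 15 16  2  5 16 18 17 17 19 20 21 14 17 17 18 19]
jug [[0.52071001 0.40294696 0.15      ]]
white [[0.73493306 0.23372045 0.02      ]]
blue [[0.76403624 0.00507874 0.02      ]]
rest [[ 0.73984062 -0.23162769  0.016     ]]
```

Lid centre is at (0.510, 0.009), with the ring radius at 77.1 mm (77 nominal) and z at 0.122, so both match. The gaps at 26/116/206/296° put section 1 at about -109.5°. The sections then go 2: 160.5°, 3: 70.5°, 4: -19.5°. I'll press with closed fingers, jaw axis tangential.

Request:
arm_command(
  targets=[
    [[0, 0, -0.1], [14, -44, 0], 1],
    [[0, 0, -0.1], [14, -44, 0], 1],
    [[0, 0, -0.1], [14, -44, 0], 1],
    [[0, 0, -0.1], [14, -44, 0], 1],
    [[0, 0, -0.1], [14, -44, 0], 1],
    [[0, 0, -0.1], [14, -44, 0], 1],
    [[0, 0, -0.1], [14, -44, 0], 1],
    [[0, 0, -0.1], [14, -44, 0], 1],
  ],
  squeeze=10,
)

```text
t: 0.9
eef_pos: [0.3853, 0.2632, 0.4046]
ee_rot: [3.142, 0.0, -1.221]
force: [1.8, 0.5, -0.6]
width: 0.0294
```

Request:
arm_command(
  targets=[
    [[0, 0, -0.1], [14, -44, 0], 1],
    [[0, 0, -0.1], [14, -44, 0], 1],
    [[0, 0, -0.1], [14, -44, 0], 1],
    [[0, 0, -0.1], [14, -44, 0], 1],
    [[0, 0, -0.1], [14, -44, 0], 1],
    [[0, 0, -0.1], [14, -44, 0], 1],
    [[0, 0, -0.1], [14, -44, 0], 1],
    [[0, 0, 0], [0, 0, 0], 1],
  ],
)

```text
t: 1.7
eef_pos: [0.4838, -0.0471, 0.4041]
ee_rot: [3.141, -0.001, -1.926]
force: [-0.1, 0.2, -0.2]
width: 0.0003
```

Request:
arm_command(
  targets=[
    [[0, 0, 0.015], [4.5, -5, -30], 1],
    [[0, 0, 0], [0, 0, -30], 1],
    [[0, 0, 0], [0, 0, -20], 1],
    [[0, 0, 0], [0, 0, -5], 1],
    [[0, 0, 0], [0, 0, 0], 1],
  ],
)

```text
t: 2.2
eef_pos: [0.4877, -0.0476, 0.3193]
ee_rot: [3.14, -0.001, -1.901]
force: [0.1, -0.3, 0.0]
width: 0.0004
```

```bash
python3 - <<'E'
from h import *
p,d=grab_frame("scene"); cv2.imwrite("pics/s1.png",cv2.resize(p[140:260,130:290,::-1],None,fx=5,fy=5,interpolation=cv2.INTER_CUBIC)[:600])
p,d=grab_frame("top"); cv2.imwrite("pics/t1.png",cv2.resize(p[190:310,250:410,::-1],None,fx=5,fy=5,interpolation=cv2.INTER_CUBIC)[:600])
E
```

```text
(no output)
```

View pics/s1.png

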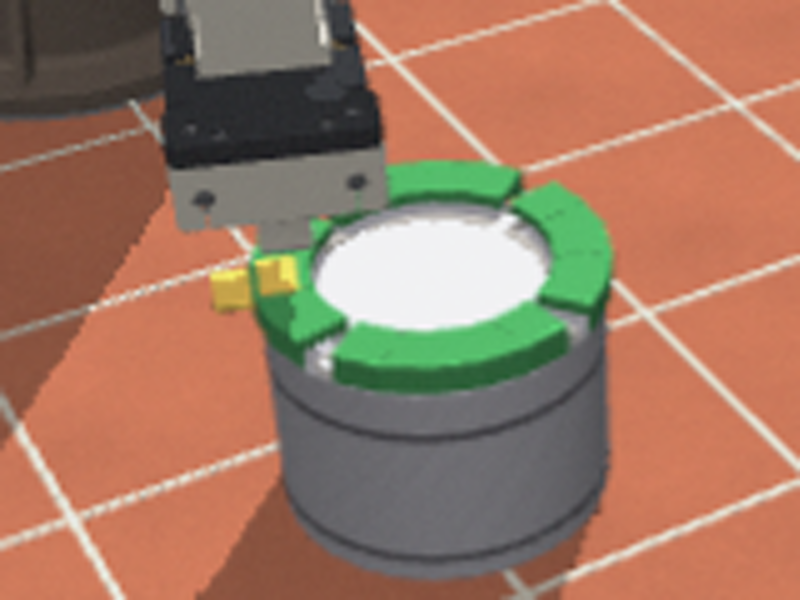

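View pics/t1.png

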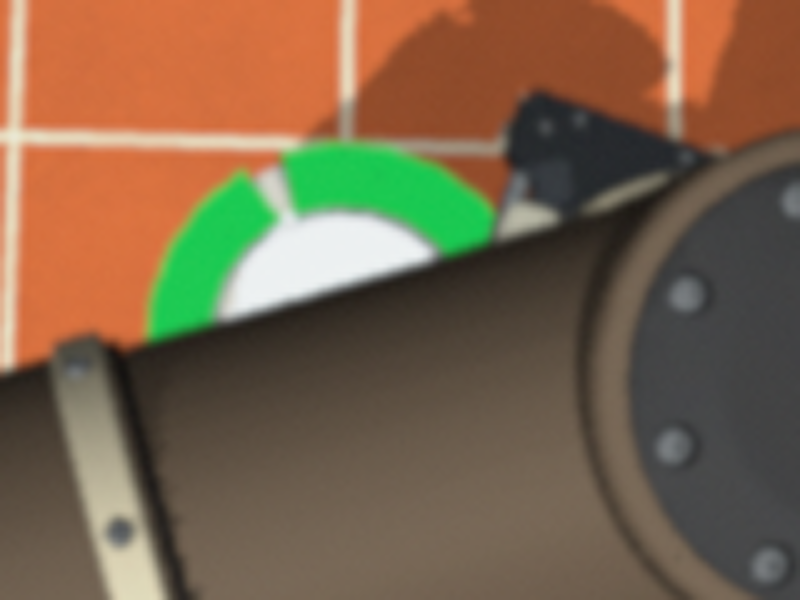

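Scene crop: the closed fingertips at about (285,240) hang 19 mm above the yellow mark at (277,272), and they line up with it. Next I shift 4 mm outward and press.

Request:
arm_command(
  targets=[
    [[0, 0, -0.01], [0.5, -4, -6], 1],
    [[0, 0, 0], [0, 0, -8], 1],
    [[0, 0, 0], [0, 0, -3], 1],
    [[0, 0, 0], [0, 0, 0], 1],
  ],
)

```text
t: 2.7
eef_pos: [0.488, -0.0519, 0.3021]
ee_rot: [3.141, -0.001, -1.912]
force: [-0.2, 0.2, -0.4]
width: 0.0007
```

Request:
arm_command(
  targets=[
    [[0, 0, 0], [0, 0, -2], 1],
    [[0, 0, 0], [0, 0, -2], 1],
    [[0, 0, 0], [0, 0, -2], 1],
    [[0, 0, 0], [0, 0, -2], 1],
    [[0, 0, 0], [0, 0, 0], 1],
  ],
)

```text
t: 3.2
eef_pos: [0.4882, -0.0518, 0.2943]
ee_rot: [3.141, -0.0, -1.912]
force: [1.0, 0.3, -0.7]
width: 0.0002
```

Request:
arm_command(
  targets=[
    [[0, 0, 0], [0, 0, -1.5], 1],
    [[0, 0, 0], [0, 0, -1.5], 1],
    [[0, 0, 0], [0, 0, 0], 1],
  ],
)

```text
t: 3.5
eef_pos: [0.4884, -0.0518, 0.2922]
ee_rot: [-3.141, -0.0, -1.911]
force: [-2.9, 0.2, 7.3]
width: 0.0002
```

Request:
arm_command(
  targets=[
    [[0, 0, 0], [0, 0, -1], 1],
    [[0, 0, 0], [0, 0, 0], 1],
  ],
)

```text
t: 3.7
eef_pos: [0.4884, -0.0518, 0.2919]
ee_rot: [-3.141, 0.0, -1.911]
force: [-5.2, 1.6, 14.8]
width: 0.0004
```

Request:
arm_command(
  targets=[
    [[0, 0, 0], [0, 0, 10], 1],
    [[0, 0, 0], [0, 0, 30], 1],
    [[0, 0, 0], [0, 0, 5], 1],
    [[0, 0, 0], [0, 0, 0], 1],
  ],
)

```text
t: 4.1
eef_pos: [0.4886, -0.0517, 0.3368]
ee_rot: [-3.139, 0.002, -1.912]
force: [-0.5, -0.8, 0.3]
width: 0.0003
```

```bash
cat > look.py <<'E'
import sys
from h import *
i=sys.argv[1]
p,d=grab_frame("scene"); cv2.imwrite(f"pics/s{i}.png",cv2.resize(p[140:260,130:290,::-1],None,fx=5,fy=5,interpolation=cv2.INTER_CUBIC)[:600])
g=mask(p,*G);v,u=np.nonzero(g);ok=d[v,u]>0;P=depthpts("scene",np.c_[u,v][ok],d[v,u][ok])
c=np.array([.510,.009]);w=P[:,:2]-c;r=np.hypot(*w.T);a=np.degrees(np.arctan2(w[:,1],w[:,0]))
for k,A in enumerate((-109.5,160.5,70.5,-19.5)):
    s=(abs((a-A+180)%360-180)<34)&(r>.055)&(r<.073);print('sec',k+1,s.sum(),np.round(np.percentile(P[s,2],[25,50,75,90]),4) if s.any() else '')
print(get_state()['t'],get_state()['force'])
E
python3 look.py 2
```

```text
sec 1 113 [0.1131 0.1139 0.1146 0.1154]
sec 2 155 [0.1211 0.122  0.1227 0.1235]
sec 3 161 [0.1214 0.1222 0.1227 0.1235]
sec 4 198 [0.1215 0.1222 0.1228 0.1236]
4.15 [-0.18914529 -0.1552648  -0.54204841]
```

View pics/s2.png

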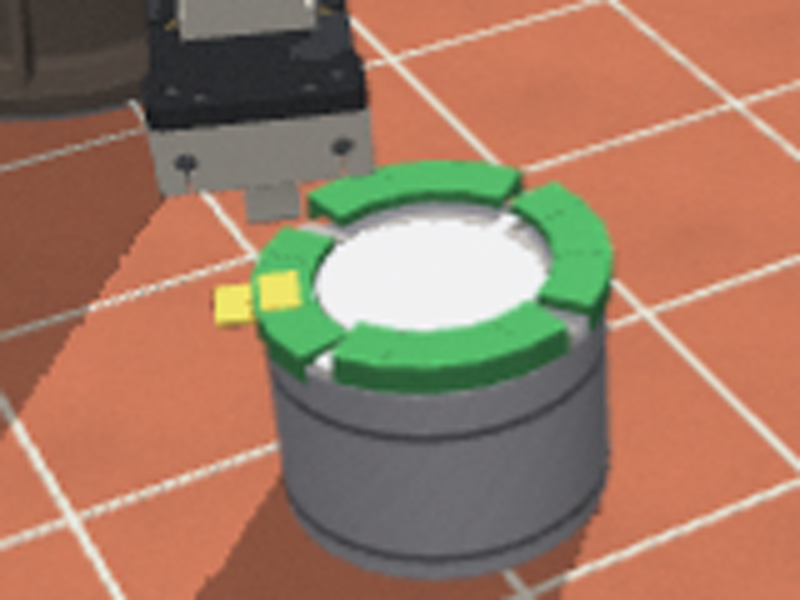

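Section 1, with the yellow mark at (280,290), now sits at z 0.114, so it is shut. The other three are still at 0.122, and the canister hasn't moved. Section 2 is next.

Request:
arm_command(
  targets=[
    [[0, 0, 0.143], [-4, 8, 0], 1],
    [[0, 0, 0.143], [-4, 8, 0], 1],
    [[0, 0, 0.143], [-4, 8, 0], 1],
    [[0, 0, 0.143], [-4, 8, 0], 1],
    [[0, 0, 0.143], [-4, 8, 0], 1],
    [[0, 0, 0.143], [-4, 8, 0], 1],
    [[0, 0, 0.143], [-4, 8, 0], 1],
    [[0, 0, 0.143], [-4, 8, 0], 1],
  ],
)

```text
t: 4.95
eef_pos: [0.4557, 0.0124, 0.3345]
ee_rot: [3.14, 0.001, -0.762]
force: [0.6, 0.1, -0.0]
width: 0.0006
```

Request:
arm_command(
  targets=[
    [[0, 0, 0.143], [-4, 8, 0], 1],
    [[0, 0, 0.143], [-4, 8, 0], 1],
    [[0, 0, 0.142], [0, 2, 0], 1],
    [[0, 0, 0], [0, 0, 0], 1],
    [[0, 0, 0], [0, 0, 0], 1],
  ],
)

```text
t: 5.45
eef_pos: [0.4481, 0.0301, 0.335]
ee_rot: [3.141, 0.001, -0.344]
force: [-0.1, -0.7, -0.6]
width: 0.0003
```

Request:
arm_command(
  targets=[
    [[0, 0, 0], [0.5, 0.5, -15], 1],
    [[0, 0, 0], [0, 0, -10], 1],
    [[0, 0, 0], [0, 0, -5], 1],
    [[0, 0, 0], [0, 0, -3], 1],
    [[0, 0, 0], [0, 0, -2], 1],
    [[0, 0, 0], [0, 0, -2], 1],
    [[0, 0, 0], [0, 0, -2], 1],
    [[0, 0, 0], [0, 0, -2], 1],
  ],
)

```text
t: 6.25
eef_pos: [0.4489, 0.0307, 0.2949]
ee_rot: [-3.141, -0.001, -0.34]
force: [-0.2, -0.5, -0.0]
width: 0.0005
```

Request:
arm_command(
  targets=[
    [[0, 0, 0], [0, 0, -1.5], 1],
    [[0, 0, 0], [0, 0, -1.5], 1],
    [[0, 0, 0], [0, 0, 0], 1],
  ],
)

```text
t: 6.55
eef_pos: [0.4489, 0.0308, 0.2922]
ee_rot: [-3.141, -0.0, -0.34]
force: [-2.6, -0.8, 8.0]
width: 0.0007
```

Request:
arm_command(
  targets=[
    [[0, 0, 0], [0, 0, -1], 1],
    [[0, 0, 0], [0, 0, 0], 1],
  ],
)

```text
t: 6.75
eef_pos: [0.4489, 0.0308, 0.2919]
ee_rot: [-3.141, -0.001, -0.339]
force: [-6.7, 1.2, 15.8]
width: 0.0004
```

Request:
arm_command(
  targets=[
    [[0, 0, 0], [0, 0, 10], 1],
    [[0, 0, 0], [0, 0, 30], 1],
    [[0, 0, 0], [0, 0, 5], 1],
    [[0, 0, 0], [0, 0, 0], 1],
  ],
)

```text
t: 7.15
eef_pos: [0.4491, 0.0308, 0.3368]
ee_rot: [-3.14, -0.002, -0.34]
force: [0.4, 0.3, -0.8]
width: 0.0005
```

```bash
python3 look.py 3
```

```text
sec 1 106 [0.1138 0.1143 0.115  0.1153]
sec 2 147 [0.1135 0.1143 0.1149 0.1154]
sec 3 160 [0.1215 0.1222 0.123  0.1234]
sec 4 198 [0.1216 0.1223 0.123  0.1235]
7.2 [-0.36837145  0.81169579  0.16485848]
```

View pics/s3.png

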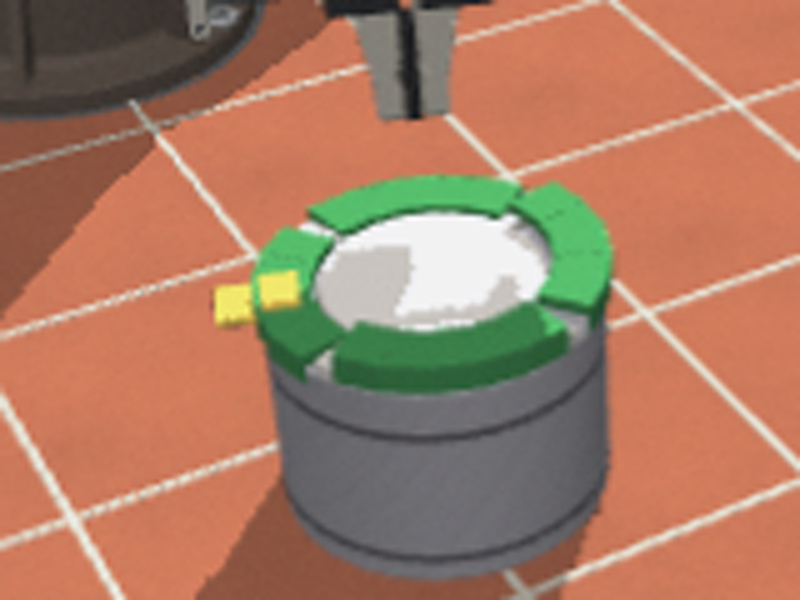

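Sections 1 and 2 are at 0.114, the back section at (415,190) is down, and 3 and 4 are still raised. Section 3 is next, at (0.532, 0.070).

Request:
arm_command(
  targets=[
    [[0, 0, -0.143], [8, 4, 0], 1],
    [[0, 0, -0.143], [8, 4, 0], 1],
    [[0, 0, -0.143], [8, 4, 0], 1],
    [[0, 0, -0.143], [8, 4, 0], 1],
    [[0, 0, -0.143], [8, 4, 0], 1],
    [[0, 0, -0.143], [8, 4, 0], 1],
    [[0, 0, -0.143], [8, 4, 0], 1],
    [[0, 0, -0.143], [8, 4, 0], 1],
  ],
)

```text
t: 8.0
eef_pos: [0.5128, 0.0627, 0.3343]
ee_rot: [3.14, -0.001, -1.49]
force: [-0.1, 0.6, 0.4]
width: 0.0006
```

Request:
arm_command(
  targets=[
    [[0, 0, -0.143], [8, 4, 0], 1],
    [[0, 0, -0.143], [8, 4, 0], 1],
    [[0, 0, -0.142], [2.5, -0.5, 0], 1],
    [[0, 0, 0], [0, 0, 0], 1],
    [[0, 0, 0], [0, 0, 0], 1],
  ],
)

```text
t: 8.5
eef_pos: [0.531, 0.0701, 0.3347]
ee_rot: [3.14, -0.001, -1.908]
force: [-0.2, -0.4, 0.5]
width: 0.0007
```

Request:
arm_command(
  targets=[
    [[0, 0, 0], [0.5, 0, -15], 1],
    [[0, 0, 0], [0, 0, -10], 1],
    [[0, 0, 0], [0, 0, -5], 1],
    [[0, 0, 0], [0, 0, -3], 1],
    [[0, 0, 0], [0, 0, -2], 1],
    [[0, 0, 0], [0, 0, -2], 1],
    [[0, 0, 0], [0, 0, -2], 1],
    [[0, 0, 0], [0, 0, -2], 1],
  ],
)

```text
t: 9.3
eef_pos: [0.5319, 0.0702, 0.295]
ee_rot: [-3.141, 0.001, -1.911]
force: [-0.2, -0.1, -0.7]
width: 0.0006
```

Request:
arm_command(
  targets=[
    [[0, 0, 0], [0, 0, -1.5], 1],
    [[0, 0, 0], [0, 0, -1.5], 1],
    [[0, 0, 0], [0, 0, -1], 1],
    [[0, 0, 0], [0, 0, 0], 1],
  ],
)

```text
t: 9.7
eef_pos: [0.5319, 0.0703, 0.292]
ee_rot: [-3.141, 0.0, -1.911]
force: [-5.3, 0.9, 12.6]
width: 0.0005
```

Request:
arm_command(
  targets=[
    [[0, 0, 0], [0, 0, 10], 1],
    [[0, 0, 0], [0, 0, 30], 1],
    [[0, 0, 0], [0, 0, 5], 1],
    [[0, 0, 0], [0, 0, 0], 1],
  ],
)

```text
t: 10.1
eef_pos: [0.5321, 0.0703, 0.337]
ee_rot: [-3.14, 0.002, -1.912]
force: [-0.9, -0.1, -1.1]
width: 0.0005
```

```bash
python3 look.py 4
```

```text
sec 1 107 [0.1135 0.1143 0.1148 0.1156]
sec 2 153 [0.1132 0.114  0.1147 0.1155]
sec 3 162 [0.1135 0.1142 0.115  0.1157]
sec 4 203 [0.1213 0.1222 0.1229 0.1235]
10.15 [ 0.4748746  -0.33848051 -0.93068768]
```

View pics/s4.png

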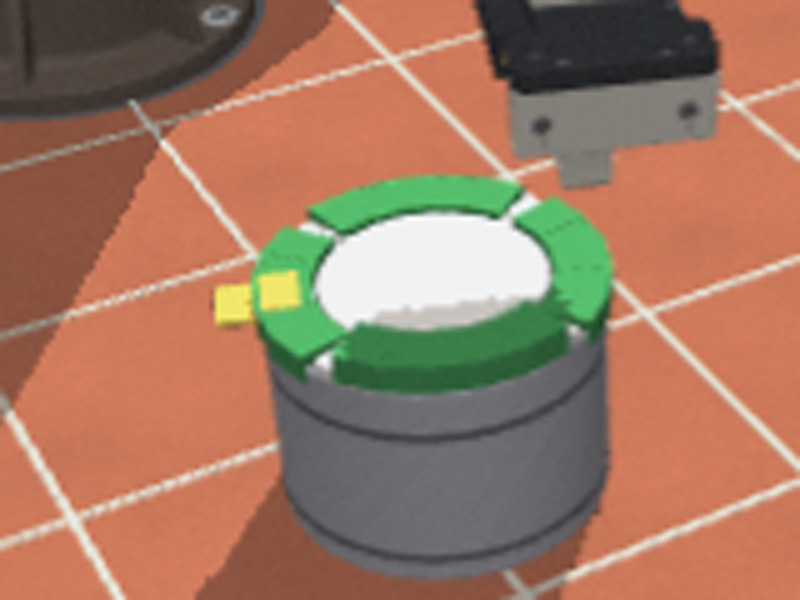

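Section 3, at (575,260), is now down too (0.114), and only the front section is still raised. Section 4 is at (0.571, -0.013).

Request:
arm_command(
  targets=[
    [[0, 0, 0.143], [4, -8, 0], 1],
    [[0, 0, 0.143], [4, -8, 0], 1],
    [[0, 0, 0.143], [4, -8, 0], 1],
    [[0, 0, 0.143], [4, -8, 0], 1],
    [[0, 0, 0.143], [4, -8, 0], 1],
    [[0, 0, 0.143], [4, -8, 0], 1],
    [[0, 0, 0.143], [4, -8, 0], 1],
    [[0, 0, 0.143], [4, -8, 0], 1],
  ],
)

```text
t: 10.95
eef_pos: [0.5636, 0.0058, 0.3343]
ee_rot: [3.14, 0.001, -0.762]
force: [0.9, 1.1, -0.7]
width: 0.0
```

Request:
arm_command(
  targets=[
    [[0, 0, 0.143], [4, -8, 0], 1],
    [[0, 0, 0.143], [4, -8, 0], 1],
    [[0, 0, 0.142], [-0.5, -3, 0], 1],
    [[0, 0, 0], [0, 0, 0], 1],
    [[0, 0, 0], [0, 0, 0], 1],
  ],
)

```text
t: 11.45
eef_pos: [0.5711, -0.0129, 0.3348]
ee_rot: [3.141, 0.001, -0.344]
force: [-0.1, 0.3, -0.1]
width: 0.0
```

Request:
arm_command(
  targets=[
    [[0, 0, 0], [0, 0, -15], 1],
    [[0, 0, 0], [0, 0, -10], 1],
    [[0, 0, 0], [0, 0, -5], 1],
    [[0, 0, 0], [0, 0, -3], 1],
    [[0, 0, 0], [0, 0, -2], 1],
    [[0, 0, 0], [0, 0, -2], 1],
    [[0, 0, 0], [0, 0, -2], 1],
    [[0, 0, 0], [0, 0, -2], 1],
  ],
)

```text
t: 12.25
eef_pos: [0.5714, -0.0128, 0.2951]
ee_rot: [-3.141, -0.001, -0.34]
force: [-0.3, 0.1, -0.7]
width: 0.0003
```

Request:
arm_command(
  targets=[
    [[0, 0, 0], [0, 0, -1.5], 1],
    [[0, 0, 0], [0, 0, -1.5], 1],
    [[0, 0, 0], [0, 0, -1], 1],
    [[0, 0, 0], [0, 0, 0], 1],
  ],
)

```text
t: 12.65
eef_pos: [0.5714, -0.0128, 0.292]
ee_rot: [-3.141, -0.001, -0.339]
force: [-5.4, 1.1, 11.0]
width: 0.0007
```

Request:
arm_command(
  targets=[
    [[0, 0, 0], [0, 0, 10], 1],
    [[0, 0, 0], [0, 0, 30], 1],
    [[0, 0, 0], [0, 0, 40], 1],
    [[0, 0, 0], [0, 0, 20], 1],
    [[0, 0, 0], [0, 0, 0], 1],
    [[0, 0, 0], [0, 0, 0], 1],
  ],
)

```text
t: 13.25
eef_pos: [0.5712, -0.0128, 0.391]
ee_rot: [-3.141, -0.001, -0.34]
force: [0.0, 0.4, -0.5]
width: 0.0005
```

```bash
python3 look.py 5; python3 - <<'E'
from h import *
p,d=grab_frame("scene"); cv2.imwrite("pics/s6.png",p[:,:,::-1])
o=np.load("scene0.npz")['p']; df=(np.abs(p.astype(int)-o).max(2)>40); 
for n,(x0,y0,x1,y1) in dict(jug=(330,125,385,200),white=(322,225,398,280),blue=(240,275,320,335),rest=(100,320,208,388)).items(): print(n,df[y0:y1,x0:x1].mean())
E
```

```text
sec 1 112 [0.1134 0.1142 0.1148 0.1152]
sec 2 147 [0.1132 0.114  0.1147 0.1153]
sec 3 160 [0.1136 0.1141 0.1148 0.1153]
sec 4 206 [0.1135 0.114  0.1148 0.1154]
13.3 [ 0.2553935  -0.22279962 -1.20478946]
jug 0.041212121212121214
white 0.21339712918660286
blue 0.07875
rest 0.39338235294117646
```

View pics/s6.png

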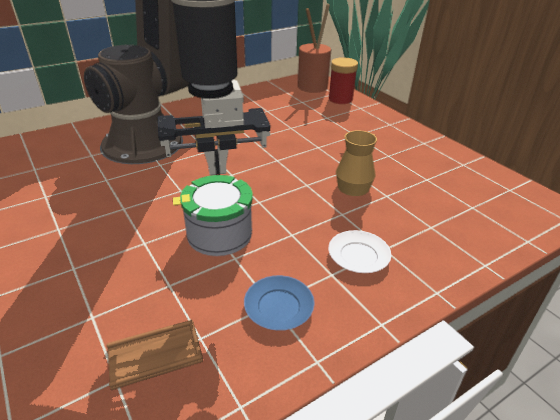

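The picture shows the canister upright at (218,213) with all four sections flush. The jug (357,165), saucers (360,253) and (279,304) and spoon rest (154,355) are at their starting pixels, so the image differences there come from shadows. The gripper is clear of everything.

```bash
python3 -c "
from station import *
print(job_done())"
```

```text
the job is handed in; nothing more can be done
None
```

I pressed all four lid sections shut, starting at the yellow tab and going clockwise (1, 2, 3, 4), and handed the job in at about 13.4 s of the 48 s allowed. I used the closed fingertips, and each press read about 11–16 N at its end.

- **Lid sections:** in the last depth check all four tops read 0.114 m, down from 0.122 m, with the gripper lifted well clear and no contact force.
- **Canister and other items:** the canister stood upright. It and the jug, saucers and spoon rest were at their starting places in the picture, judged by eye.
- **Check that disagreed:** a plain picture difference flagged changes of 21 % around the white saucer and 39 % around the spoon rest. I put these down to the arm's moving shadow, since their outlines had not shifted by eye. I did not measure their positions again.

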